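# Load the pan warmer and switch it on from under its lip

## Robot

A 6-joint arm with a two-finger parallel gripper is mounted at the origin on the work surface. World frame = base frame: x ahead of the robot, y to its left, z up, the work surface at z = 0. Lengths are in mm, angles in rad, forces in N, time in s.
With the tool pointing down it reaches from about 400 to 925 mm from the base axis. Payload 12.5 kg.
Tool frame: the origin (TCP) lies between the finger pads; the fingertips stand 14 mm ahead of it and the grasp point (between the pads) lies 5 mm behind it; x points along the fingers, y is the direction in which the jaws open and shut, and the axes are right-handed (so a half turn about x gives the same grasp; the last joint's range is limited). The gripper opens to 95 mm and grips with 3 to 60 N. Pads are 20 mm wide; open, the fingers measure 119 mm over their backs; the gripper's body (75 mm by 180 mm) begins 59 mm behind the grasp point.
Start: joints at [-1.243, 0.491, 1.559, -0, 1.092, -0.106], TCP at [262.725, -567.116, 228.661] pointing down, gripper open.
Joint ranges: [-3.1, 3.1], [-0.84, 2.19], [0.05, 2.79], [-1.13, 4.28], [0.06, 2.93], [-2.69, 2.69]. Speed limits (rad/s): [2.22, 2.22, 2.79, 3.14, 3.14, 3.14].

## Interface

Orientations are given as [roll, pitch, yaw] about the fixed x, y, z axes, in that order (R = Rz(yaw) Ry(pitch) Rx(roll)).
In Python, from cell import env, cams gives the robot as it stands.
- The arm moves only by the tool carry_out, never from a script. Its arguments are lists of equal length, an entry for each row: "grip": the closure, from -1 (fully open) to 1 (shut); "linear": the shift along the tool's x, y, z scaled (see below), a list of three; "turn": the turn about the tool's x scaled (see below). In form: {"grip": [grip, ...], "linear": [[tx, ty, tz], ...], "turn": [turn, ...]}. A call has 1 to 5 rows; each row shifts and turns the commanded pose from where the row before left it, along the tool's axes as they then stand; what a row does not reach is not made up. The controller multiplies each number of a shift by 0.5 m and each number of a turn by 180 degrees. A row lasts 1/10 s, in which the tool goes at most 50 mm and 8.59 degrees, less where a joint would pass 70% of its speed; a pose out of reach is approached as far as the arm can. A call with a number of a shift or a turn outside -1 to 1 is refused whole. A call with a gripper value outside its range is refused whole. The fingers move at their own pace and stop on an object; the grip force is fixed at half the most. Time passes only in rows, so rows that do not move let the fingers close. It gives the time, the measured TCP pose, the force and the opening at its end, in the units of the state.
- env.state(): the state, without advancing time (a new reading comes with each control period).
- cams.read_camera(name): name is "scene" or "top" or "wrist"; returns the picture (384x512x3 uint8, blue, green, red); there is no depth.
- cams.camera_info(name): a dict with "fx", "fy", "cx", "cy" (pixels), "dist" ([k1, k2, p1, p2, k3] as OpenCV has them; the pictures are not rectified), "view" (4x4, takes a point from world to camera coordinates). Camera axes: x right, y down, z forward; pixel columns grow to the right and rows downward; lengths in mm; the calibration is good to about 2 mm. A picture is of the moment at which its call begins: read the wrist's pose just before it. camera_info takes no time and is no camera call; for the wrist camera it gives the pose at the moment of the call.
- env.job_done(): hands the job in, once; it reports no verdict.
The state is a dict: "t": time; "joints": joint angles; "qvel": joint speeds; "tau": joint torques, N m; "eef_pos": TCP position; "tcp_rot": TCP orientation; "ft_force": force on the tool from outside, world axes, zero at the start; "moment": the same for the moment, N m; "opening": opening from 0.0 (shut) to 1.0 (fully open).
Only numpy, scipy, OpenCV 4.12 (cv2) and the standard library are available. Lean on these libraries where they do the work, as an engineer would, in place of code of your own. Each camera call takes 0.05 s, during which the arm holds its last target. There are 200 camera calls.

## Task

Slide the warmer's top cover fully open, lift the lidded loaf tin by its handle, keep it upright and lower it (do not drop it) into the warmer until it stands flat on the floor of the well. Then slide the cover fully shut over it, and last of all switch the warmer on by pushing the paddle hidden under the lip at its end all the way up. Leave the open tin, the canister and the bowl where they are.

Things in the scene. Friction and masses are not known exactly. Their poses are not given: they have to be found in the camera images.
- warmer: White bench-top pan warmer, fixed to the table; its place and turn vary. Origin on the table under the centre of its well. Its own +y is the way the cover opens; its -y end carries the steel lip and the switch. Housing: x -110 to 110 mm, y -80 (outer face of the end wall) to 240 mm, top at z 140 mm.
- well_floor (a point): Centre of the well's floor, 22 mm above the table; axes as warmer. The well is open at the top when the cover is open: inside 200 mm along x, 130 mm along y, 118 mm deep, to the rim at z 140 mm.
- cover_handle (a point): Centre of the black bar handle on the flat steel sliding cover (204 x 150 x 8 mm, underside at z 140 mm). The bar is 100 mm long along the warmer's x, 14 mm thick (warmer's y), 14 mm tall, its centre at z 182 mm, with 27 mm of free space under it between two feet. Axes as warmer; moves with the cover.
- cover (a joint): Sliding cover, m: 0 = fully shut over the well, 0.155 = fully open (stop), moving to the warmer's +y. About 2 N friction; stays where it is left.
- switch_face (a point): Centre of the sloping face of the black switch paddle under the lip, 22 mm out from the end wall, at z 88 mm when off. The face is 110 mm long along x, 26 mm wide down its slope, and looks outward (-y) and down at 45 degrees. Axes as warmer; moves with the paddle. Reached only from below and outside: tilt the fingers 30 to 50 degrees, tips under the lip, their side bearing up on the face.
- lip_edge (a point): Middle of the lip's outer lower edge, at warmer y -120 mm, z 128 mm: 18 mm farther out and 40 mm higher than the centre of the switch face when off. The lip is a 12 mm thick steel ledge (z 128 to 140 mm) sticking 40 mm out from the end wall, along the warmer's whole width in x; below it is free space down to the table.
- switch (a joint): Switch paddle, m: 0 = off (down), 0.010 = on (fully up, stop). Slides straight up; about 4 N friction; stays where it is left.
- tin_mid (a point): Lidded steel loaf tin, loose, 0.4 to 0.7 kg, 104 mm tall: body 150 x 82 mm, dark lid 160 x 92 mm (top at 66 mm). This point is its centre, 52 mm above its underside; x is its long axis, z up. Bar handle over the lid: 90 mm long along x, 14 mm thick (y), 14 mm tall, centre 45 mm above this point, 24 mm free under it. It fits the well with its x along the warmer's x, either way round.
- open_tin: Bystander: open steel tin without lid or handle, 130 x 85 x 55 mm; origin at the centre of its underside. Leave alone.
- canister: Bystander: round aluminium canister, 94 mm across, 102 mm tall with its small knob; origin at the centre of its underside. Leave alone.
- bowl: Bystander: steel bowl, 130 mm across, 60 mm tall; origin at the centre of its underside. Leave alone.
Things that resemble listed ones, but are neither listed nor needed, are in the scene too. What is shaped like the part that bears tin_mid but blue or yellow is not meant.

How it is judged:
By the outcome, as a careful person would: the job done as asked, in the order asked, and still so for the second after the job is handed in, with the robot touching nothing.
It also fails if it takes over 72 s, if anything falls off the work surface, if the arm or the gripper's body presses on something with over 40 N, if the wrist force passes 120 N, or if a joint passes its speed limit or range.

## Working session

There is one attempt and no reset: what is moved stays moved. The work goes in short steps, Python scripts to look and compute and a tool call to move; the robot and the scene stay as the last step left them, time stands still between calls to the robot, and variables do not carry over. Pictures are saved under pics/ and viewed, about 8 in all and at most 12, crops included, and the job is handed in when it is done.

Besides the shell and the picture viewer there is one more tool, called after "Call:" as a command line: name --pt "numbers of a row" for each row, then --argument value for the rest. carry_out: Moves the arm, as the interface text tells. Shifts and turns lie within -1 to 1; 1 stands for 0.5 m of shift or 180 degrees of turn. Its arguments: {"type":"object","properties":{"grip":{"type":"array"},"linear":{"type":"array"},"turn":{"type":"array"}},"required":["grip","linear","turn"]}

```bash
mkdir -p pics; ls; python3 - <<'E'
from cell import env,cams
import cv2,numpy as np
for n in("scene","top"):
    im=cams.read_camera(n); cv2.imwrite(f"pics/{n}0.png",im)
    i=cams.camera_info(n); print(n,{k:np.round(v,3).tolist() for k,v in i.items()})
s=env.state(); print({k:np.round(v,3).tolist() for k,v in s.items()})
a=cv2.imread("pics/scene0.png");b=cv2.imread("pics/top0.png")
E
```

```text
pics
scene {'fx': 442.082, 'fy': 442.082, 'cx': 257.459, 'cy': 188.324, 'dist': [-0.172, 0.0, 0.0, 0.0, 0.0], 'view': [[0.228, 0.974, -0.001, 97.397], [0.756, -0.178, -0.63, -340.766], [-0.614, 0.143, -0.776, 1759.547], [0.0, 0.0, 0.0, 1.0]]}
top {'fx': 364.986, 'fy': 364.986, 'cx': 255.3, 'cy': 199.522, 'dist': [-0.057, 0.0, 0.0, 0.0, 0.0], 'view': [[0.02, -1.0, 0.008, -249.12], [-0.994, -0.021, -0.108, 504.8], [0.108, -0.006, -0.994, 1355.739], [0.0, 0.0, 0.0, 1.0]]}
{'t': 0.1, 'joints': [-1.243, 0.492, 1.559, -0.0, 1.092, -0.106], 'qvel': [-0.001, -0.002, -0.002, -0.001, 0.0, 0.0], 'tau': [0.003, -61.362, -25.861, 0.069, 0.047, -0.0], 'eef_pos': [262.663, -566.925, 228.119], 'tcp_rot': [-1.658, 1.57, 1.918], 'ft_force': [-1.027, 0.881, -0.276], 'moment': [0.024, 0.018, 0.016], 'opening': 1.001}
```

View pics/top0.png

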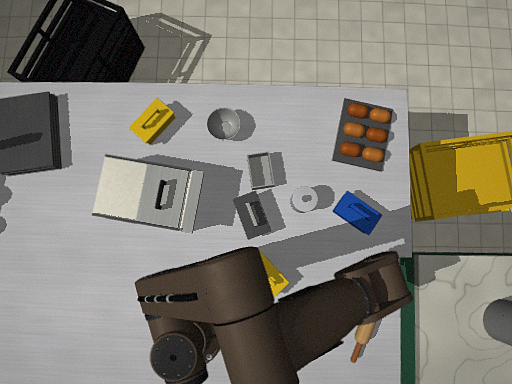

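View pics/scene0.png

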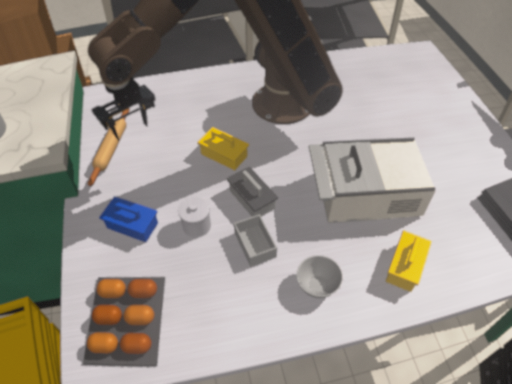

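The top view shows the warmer at about (150,193), with its lip on the right at (190,200) and the cover handle at (163,193). The lidded grey tin is at (258,214). The open tin is at (262,170), the canister at (304,198) and the bowl at (223,124). The blue and yellow lookalikes are decoys. Next I measure.

```bash
cat > h.py <<'E'
import cv2,numpy as np
from cell import env,cams
def ray(i,uv):
    K=np.array([[i["fx"],0,i["cx"]],[0,i["fy"],i["cy"]],[0,0,1]]);V=np.array(i["view"])
    p=cv2.undistortPoints(np.array(uv,float).reshape(-1,1,2),K,np.array(i["dist"],float)).reshape(-1,2)
    d=np.c_[p,np.ones(len(p))]@V[:3,:3]
    return -V[:3,:3].T@V[:3,3],d
def onz(i,uv,z):
    o,d=ray(i,uv); return o+d*((z-o[2])/d[:,2:3])
def proj(i,P):
    K=np.array([[i["fx"],0,i["cx"]],[0,i["fy"],i["cy"]],[0,0,1]]);V=np.array(i["view"])
    return cv2.projectPoints(np.array(P,float).reshape(-1,1,3),cv2.Rodrigues(V[:3,:3])[0],V[:3,3],K,np.array(i["dist"],float))[0].reshape(-1,2)
def R(s): 
    from scipy.spatial.transform import Rotation as Ro
    return Ro.from_euler("xyz",s["tcp_rot"]).as_matrix()
def blobs(m,amin=30):
    n,l,st,c=cv2.connectedComponentsWithStats(m.astype(np.uint8))
    for k in range(1,n):
        if st[k,4]>=amin: yield l==k
def rect(m):
    return cv2.boxPoints(cv2.minAreaRect(np.argwhere(m)[:,::-1].astype(np.float32)))
E
python3 - <<'E'
from h import *
print(np.round(R(env.state()),3))
im=cv2.imread("pics/top0.png"); i=cams.camera_info("top"); g=im.max(2).astype(int)
print("handle px vals",g[185:202,155:172:2][::3])
for (x0,y0,x1,y1,z,t) in [(148,172,178,212,189,60),(225,180,292,245,66,110)]:
    m=np.zeros(g.shape,bool); m[y0:y1,x0:x1]=g[y0:y1,x0:x1]<t
    for b in blobs(m): 
        r=rect(b);P=onz(i,r,z);print(b.sum(),np.round(r,1).tolist(),np.round(P[:,:2]).tolist(),np.round(P.mean(0)))
a=cv2.resize(im[150:250,85:295],None,fx=3.8,fy=3.8,interpolation=cv2.INTER_CUBIC)
cv2.imwrite("pics/c1.png",a)
E
```

```text
[[-0.     0.42  -0.907]
 [ 0.001 -0.907 -0.42 ]
 [-1.    -0.001 -0.   ]]
handle px vals [[150 155  70  24   0 121 158 167  92]
 [154 160  33  28 116 154 154  91  97]
 [154 131  11  19 161 151 161  88  93]
 [159  86  28   0 154 156 157  88  97]
 [162  57  26  71 160 151  91  95  92]
 [167  21  22 160 156 156  93  96  87]]
135 [[154.60000610351562, 207.89999389648438], [160.3000030517578, 179.5], [166.3000030517578, 180.6999969482422], [160.60000610351562, 209.10000610351562]] [[457.0, 99.0], [554.0, 84.0], [550.0, 64.0], [453.0, 78.0]] [504.  81. 189.]
1723 [[225.0, 180.0], [284.0, 180.0], [284.0, 239.0], [225.0, 239.0]] [[576.0, -125.0], [581.0, -344.0], [363.0, -346.0], [359.0, -131.0]] [ 470. -236.   66.]
71 [[252.0, 180.0], [264.0, 180.0], [264.0, 186.0], [252.0, 186.0]] [[578.0, -225.0], [579.0, -269.0], [557.0, -270.0], [556.0, -225.0]] [ 567. -247.   66.]
102 [[251.1999969482422, 185.6999969482422], [284.3999938964844, 177.39999389648438], [285.79998779296875, 183.10000610351562], [252.60000610351562, 191.39999389648438]] [[557.0, -222.0], [591.0, -345.0], [569.0, -350.0], [536.0, -228.0]] [ 563. -286.   66.]
102 [[266.0, 237.0], [291.0, 237.0], [291.0, 244.0], [266.0, 244.0]] [[369.0, -280.0], [371.0, -372.0], [345.0, -372.0], [343.0, -281.0]] [ 357. -326.   66.]
```

View pics/c1.png

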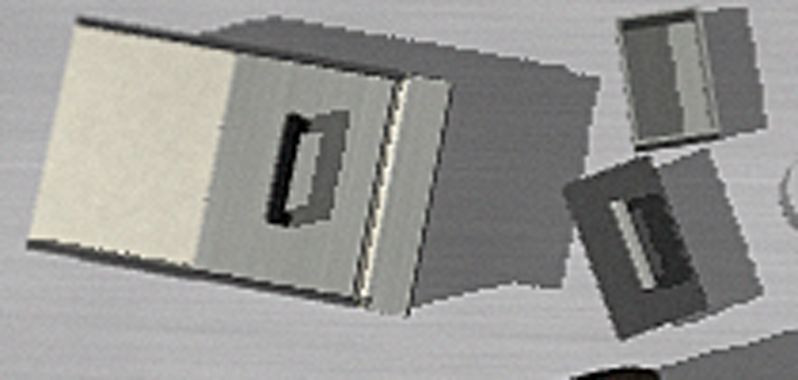

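The crop shows the cover shut, with its black handle at (163,193). The housing's left edge runs (105.5,155)–(92.4,214) and the lip's outer edge (204,171)–(192,233). The tin's lid corners are near (233,199), (255,191), (271,231) and (249,239.5), with a light handle strip centred at (252,214.5).

```bash
python3 - <<'E'
from h import *
i=cams.camera_info("top")
c=lambda L:[(85+x/3.8,150+y/3.8) for x,y in L]
P=onz(i,c([(78,18),(28,243),(452,80),(408,315)]),140);print("housing",np.round(P))
e1=P[:2,:2].mean(0);e2=P[2:,:2].mean(0);d=e1-e2;L=np.linalg.norm(d);d/=L;xw=np.array([d[1],-d[0]])
print("len(360)",L,"widths(220)",np.linalg.norm(P[0]-P[1]),np.linalg.norm(P[2]-P[3]),"yaw",np.degrees(np.arctan2(xw[1],xw[0])),"origin",e2+120*d,(e1-240*d))
T=onz(i,c([(563,187),(648,157),(707,308),(622,340)]),66);print("lid",np.round(T),T.mean(0),[np.linalg.norm(T[k]-T[k-1]) for k in range(4)])
H=onz(i,c([(614,202),(656,290),(635,245)]),104);print("hand",np.round(H))
v=T[0]-T[3]+T[1]-T[2];print("tin yaw",np.degrees(np.arctan2(v[1],v[0])))
# scene check
s=cams.camera_info("scene");print(proj(s,[[504,84,182],[*T.mean(0)[:2],97]]))
print("wrist view",np.round(cams.camera_info("wrist")["view"],2).tolist())
E
```

```text
housing [[647. 298. 140.]
 [435. 331. 140.]
 [595. -56. 140.]
 [377. -23. 140.]]
len(360) 357.7943990989378 widths(220) 214.22045738538728 219.6686959873391 yaw -8.85111347519417 origin [504.36262047  79.12192535] [504.02325045  76.94258983]
lid [[ 505. -157.   66.]
 [ 536. -239.   66.]
 [ 391. -299.   66.]
 [ 359. -217.   66.]] [ 447.70648882 -227.91891723   66.        ] [np.float64(158.4577513044058), np.float64(87.57797610185466), np.float64(157.06864197183765), np.float64(87.29183687815218)]
hand [[ 488. -207.  104.]
 [ 406. -249.  104.]
 [ 448. -228.  104.]]
tin yaw 22.37212028546002
[[354.85742712 158.61664092]
 [250.1654806  180.89570961]]
wrist view [[0.42, -0.91, -0.0, -624.1], [-0.87, -0.4, 0.3, -34.34], [-0.27, -0.12, -0.95, 392.53], [0.0, 0.0, 0.0, 1.0]]
```

Call:
carry_out --grip '[-1,-1,-1,-1,-1]' --pt "0 0 0" --pt "0 0 0" --pt "0 0 0" --pt "0 0 0" --pt "0 -0.097 -0.02" --turn '[0.047,0.047,0.047,0.047,0]'

```text
t: 0.6
eef_pos: [279.0, -523.4, 227.6]
tcp_rot: [1.555, 1.57, -1.752]
ft_force: [0.7, 0.9, 0.2]
opening: 1.004
```

Call:
carry_out --grip '[-1,-1,-1,-1,-1]' --pt "0 -0.097 -0.02" --pt "0 -0.097 -0.02" --pt "0 -0.097 -0.02" --pt "0 -0.097 -0.02" --pt "0 -0.097 -0.02" --turn '[0,0,0,0,0]'

```text
t: 1.1
eef_pos: [367.6, -287.1, 228.5]
tcp_rot: [-0.761, 1.571, 2.224]
ft_force: [1.4, -0.3, 0.5]
opening: 1.0
```

Call:
carry_out --grip '[-1,-1,-1,-1,-1]' --pt "0 -0.097 -0.02" --pt "0 -0.097 -0.02" --pt "0 -0.097 -0.02" --pt "0 -0.097 -0.02" --pt "0 -0.097 -0.02" --turn '[0,0,0,0,0]'

```text
t: 1.6
eef_pos: [455.0, -55.3, 228.7]
tcp_rot: [2.376, 1.571, -0.922]
ft_force: [1.5, -1.6, -0.5]
opening: 0.998
```

Call:
carry_out --grip '[-1,-1,-1,-1]' --pt "0 -0.097 -0.02" --pt "0 -0.097 -0.02" --pt "0 -0.097 -0.02" --pt "0 0 0" --turn '[0,0,0,0]'

```text
t: 2.0
eef_pos: [508.0, 86.2, 228.3]
tcp_rot: [-1.876, 1.57, 1.113]
ft_force: [0.2, -0.1, -0.0]
opening: 1.0
```

```bash
python3 - <<'E'
from h import *
s=env.state();i=cams.camera_info("wrist");im=cams.read_camera("wrist");cv2.imwrite("pics/w1.png",im)
print(s["eef_pos"],np.round(R(s),3).tolist(),s["t"],np.round(s["joints"],2))
g=im.max(2)
for b in blobs(g<50,300):
    r=rect(b);P=onz(i,r,189);print(b.sum(),np.round(r).tolist(),np.round(P[:,:2]).tolist(),np.round(P.mean(0)))
E
```

```text
[508.04636945  86.16399823 228.2540706 ] [[0.0, -0.151, -0.988], [0.001, -0.988, 0.151], [-1.0, -0.001, -0.0]] 2.0 [0.04 0.34 1.83 0.   0.98 1.76]
473 [[136.0, 72.0], [383.0, 59.0], [384.0, 73.0], [137.0, 86.0]] [[611.0, 138.0], [597.0, 4.0], [590.0, 4.0], [604.0, 139.0]] [601.  71. 189.]
46281 [[0.0, 383.0], [0.0, 153.0], [511.0, 153.0], [511.0, 383.0]] [[420.0, 288.0], [579.0, 227.0], [535.0, -66.0], [364.0, -76.0]] [474.  93. 189.]
```

View pics/w1.png

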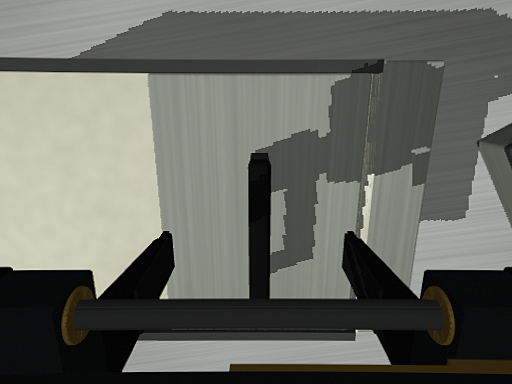

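The wrist view shows the handle upright at (259,230), midway between the jaws, with yaw matched. I'll lower, grip and slide.

Call:
carry_out --grip '[-1,-1,1,1,1]' --pt "0.07 0 0" --pt "0.032 0 0" --pt "0 0 0" --pt "0 0 0" --pt "0 0 0" --turn '[0,0,0,0,0]'

```text
t: 2.55
eef_pos: [507.4, 81.1, 178.6]
tcp_rot: [-3.035, 1.569, -0.051]
ft_force: [-0.4, -0.9, 0.6]
opening: 0.803
```

Call:
carry_out --grip '[1,1,1,1,1]' --pt "0 0 0" --pt "0 0 0" --pt "0 -0.02 0" --pt "0 -0.06 0" --pt "0 -0.06 0" --turn '[0,0,0,0,0]'

```text
t: 3.05
eef_pos: [518.1, 151.5, 177.9]
tcp_rot: [1.61, 1.57, -1.689]
ft_force: [1.4, -4.1, 0.6]
opening: 0.383
```

Call:
carry_out --grip '[1,1,1,1,1]' --pt "0 0 0" --pt "0 0 0" --pt "0 0 0" --pt "0 -0.06 0" --pt "0 -0.06 0" --turn '[0,0,0,0,0]'

```text
t: 3.55
eef_pos: [526.7, 209.0, 177.6]
tcp_rot: [0.689, 1.568, -2.612]
ft_force: [-1.7, -4.0, 0.4]
opening: 0.145
```

Call:
carry_out --grip '[1,1,1,1]' --pt "0 -0.04 0" --pt "0 -0.01 0" --pt "0 0 0" --pt "0 0 0" --turn '[0,0,0,0]'

```text
t: 3.95
eef_pos: [530.4, 233.0, 177.5]
tcp_rot: [0.863, 1.568, -2.436]
ft_force: [-4.7, -5.4, 3.6]
opening: 0.145
```

Call:
carry_out --grip '[1,1,1,1]' --pt "0 -0.008 0" --pt "0 -0.008 0" --pt "0 -0.004 0" --pt "0 0 0" --turn '[0,0,0,0]'

```text
t: 4.35
eef_pos: [530.7, 235.5, 177.4]
tcp_rot: [1.229, 1.554, -2.069]
ft_force: [-11.0, -58.4, 16.9]
opening: 0.194
```

Call:
carry_out --grip '[1,-1,-1,-1,-1]' --pt "0 0.01 0" --pt "0 0 0" --pt "0 0 0" --pt "0 0 0" --pt "-0.1 0 0" --turn '[0,0,0,0,0]'

```text
t: 4.85
eef_pos: [530.3, 238.6, 223.1]
tcp_rot: [0.46, 1.561, -2.839]
ft_force: [0.1, 0.2, 0.7]
opening: 0.422
```

Call:
carry_out --grip '[-1,-1,-1,-1,-1]' --pt "-0.02 0.09 0" --pt "0 0.094 0.002" --pt "0 0.094 0.002" --pt "0 0.094 0.002" --pt "0 0.094 0.002" --turn '[0,0,0,0,0]'

```text
t: 5.35
eef_pos: [491.2, 8.5, 237.8]
tcp_rot: [-3.061, 1.57, -0.076]
ft_force: [0.2, 0.4, -0.2]
opening: 0.843
```

Call:
carry_out --grip '[-1,-1,-1,-1,-1]' --pt "0 0.094 0.002" --pt "0 0.094 0.003" --pt "0 0.094 0.003" --pt "0 0.094 0.003" --pt "0 0.094 0.003" --turn '[0,0,0,0,0]'

```text
t: 5.85
eef_pos: [447.4, -222.8, 237.8]
tcp_rot: [2.848, 1.57, -0.45]
ft_force: [-0.0, 0.6, -0.3]
opening: 1.001
```

Call:
carry_out --grip '[-1,-1,-1,-1,-1]' --pt "0 0 0" --pt "0 0 0" --pt "0 0 0" --pt "0 0 0" --pt "0 0 0" --turn '[-0.0433,-0.0433,-0.0433,-0.0433,0]'

```text
t: 6.35
eef_pos: [448.1, -221.0, 237.7]
tcp_rot: [2.385, 1.57, -0.368]
ft_force: [-0.4, -0.3, 1.3]
opening: 1.0
```

```bash
python3 - <<'E'
from h import *
s=env.state();i=cams.camera_info("wrist");im=cams.read_camera("wrist");cv2.imwrite("pics/w2.png",im)
t=cams.read_camera("top");cv2.imwrite("pics/t2.png",t)
print(s["eef_pos"],np.round(R(s),3).tolist(),s["t"],np.round(s["joints"],2))
print("pred handle ends",proj(i,[[448+42*.925,-228+42*.38,104],[448,-228,104],[448-42*.925,-228-42*.38,104]]))
a=np.hstack([im,np.pad(t[140:260,60:300],((0,264),(0,0),(0,0)))]);cv2.imwrite("pics/c2.png",a)
E
```

```text
[ 448.07298261 -220.98365387  237.6700585 ] [[0.0, 0.379, -0.925], [-0.0, -0.925, -0.379], [-1.0, 0.0, -0.0]] 6.35 [-0.59  0.3   1.85  0.    0.99  0.59]
pred handle ends [[265.65249883 146.29627803]
 [265.3514295  192.58166463]
 [265.08229071 235.17448178]]
```

View pics/c2.png

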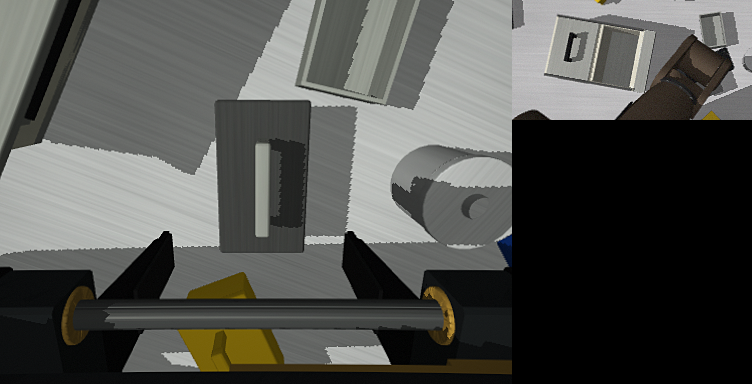

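The wrist view shows the tin handle strip from (262,143) to (262,237), aligned with the tool. The top view (crop) shows the cover open, with the well visible. I'll compute the tin point.

```bash
python3 - <<'E'
from h import *
s=env.state();i=cams.camera_info("wrist");im=cv2.imread("pics/w2.png")
P=onz(i,[(262,143),(262.5,237),(262.5,189)],104);print(P, np.degrees(np.arctan2(*(P[0]-P[1])[1::-1])),np.linalg.norm(P[0]-P[1]))
m=P[2]*0+(P[0]+P[1])/2;d=m-s["eef_pos"];print("tool shift",R(s).T@d)
# well in top view
i=cams.camera_info("top");im=cv2.imread("pics/t2.png");a=cv2.resize(im[148:238,90:220],None,fx=6,fy=6,interpolation=cv2.INTER_CUBIC);cv2.imwrite("pics/c3.png",a)
E
```

```text
[[ 488.37918903 -208.14099644  104.        ]
 [ 406.38504673 -242.07459749  104.        ]
 [ 450.1423563  -224.21804789  104.        ]] 22.48241173995797 88.73854096424225
tool shift [133.7114945    3.56520257   2.28407343]
```

View pics/c3.png

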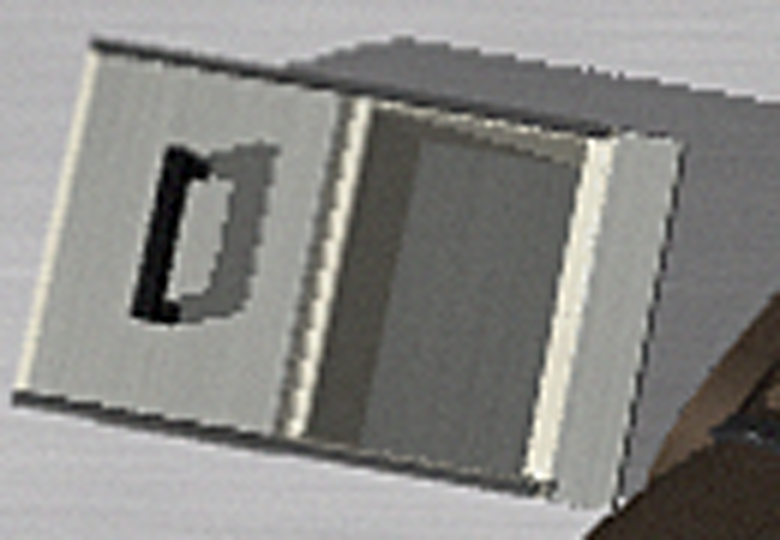

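Cover is open. Well rim corners in the crop are (371,108), (304,437), (525,478) and (585,152).

Call:
carry_out --grip '[-1,-1,-1,-1,1]' --pt "0 0.007 0.0045" --pt "0.095 0 0" --pt "0.095 0 0" --pt "0.101 0 0" --pt "0 0 0" --turn '[0,0,0,0,0]'

```text
t: 6.95
eef_pos: [445.1, -223.7, 88.0]
tcp_rot: [-0.977, 1.561, 2.55]
ft_force: [-0.4, -0.5, 1.2]
opening: 0.961
```

Call:
carry_out --grip '[1,1,1,1,1]' --pt "0 0 0" --pt "0 0 0" --pt "0 0 0" --pt "0 0 0" --pt "0 0 0" --turn '[0,0,0,0,0]'

```text
t: 7.45
eef_pos: [447.6, -225.1, 93.7]
tcp_rot: [2.125, 1.569, -0.63]
ft_force: [-0.2, 0.1, 1.1]
opening: 0.553
```

Call:
carry_out --grip '[1,1,1,1,1]' --pt "0 0 0" --pt "0 0 0" --pt "0 0 0" --pt "0 0 0" --pt "0 0 0" --turn '[0,0,0,0,0]'

```text
t: 7.95
eef_pos: [447.5, -225.1, 92.6]
tcp_rot: [1.834, 1.57, -0.921]
ft_force: [0.7, 0.9, -4.2]
opening: 0.146
```

```bash
python3 - <<'E'
from h import *
i=cams.camera_info("top")
c=[(90+x/6,148+y/6) for x,y in [(371,108),(304,437),(525,478),(585,152)]]
P=onz(i,c,140);print(np.round(P),P.mean(0),[np.linalg.norm(P[k]-P[k-1]) for k in range(4)])
s=env.state();print(s["t"],s["eef_pos"],s["opening"],s["ft_force"],s["joints"])
E
```

```text
[[609. 129. 140.]
 [415. 158. 140.]
 [394.  29. 140.]
 [585.   2. 140.]] [500.84539038  79.65116841 140.        ] [np.float64(129.57003815744136), np.float64(196.26653757748093), np.float64(131.1374923164953), np.float64(192.9994771757727)]
7.95 [ 447.45745674 -225.05747702   92.5982074 ] 0.1462341701771619 [ 0.65298005  0.93567236 -4.18106686] [-5.97911144e-01  5.14121643e-01  1.99595741e+00 -2.06866668e-04
  6.31148643e-01  5.85732530e-01]
```

Call:
carry_out --grip '[1,1,1,1,1]' --pt "-0.02 0 0" --pt "-0.06 0 0" --pt "-0.08 0 0" --pt "-0.08 0 0" --pt "-0.08 0 0" --turn '[0,0,0,0,0]'

```text
t: 8.45
eef_pos: [446.7, -224.5, 254.6]
tcp_rot: [-0.946, 1.57, 2.583]
ft_force: [0.3, -0.6, -4.0]
opening: 0.145
```

Call:
carry_out --grip '[1,1,1,1,1]' --pt "-0.02 0 0" --pt "0 0 0" --pt "0 0 0" --pt "0 0 0" --pt "0 0 0" --turn '[0,0.0433,0.0433,0.0433,0.0433]'

```text
t: 8.95
eef_pos: [446.7, -224.5, 261.4]
tcp_rot: [-0.417, 1.568, 2.562]
ft_force: [0.3, 0.2, -4.5]
opening: 0.145
```

Call:
carry_out --grip '[1,1,1,1,1]' --pt "0 -0.04 0" --pt "0 -0.07 -0.002" --pt "0 -0.08 -0.002" --pt "0 -0.09 -0.002" --pt "0 -0.09 -0.003" --turn '[0,0,0,0,0]'

```text
t: 9.45
eef_pos: [480.0, -41.2, 261.5]
tcp_rot: [-0.041, 1.569, 2.943]
ft_force: [1.8, 0.4, -5.0]
opening: 0.146
```

Call:
carry_out --grip '[1,1,1,1,1]' --pt "0 -0.09 -0.003" --pt "0 -0.08 -0.003" --pt "0 -0.05 -0.002" --pt "0 -0.028 0" --pt "0 0 0" --turn '[0,0,0,0,0]'

```text
t: 9.95
eef_pos: [503.6, 80.1, 261.6]
tcp_rot: [0.172, 1.569, -3.124]
ft_force: [-0.5, -1.4, -5.5]
opening: 0.147
```

```bash
python3 - <<'E'
from h import *
s=env.state();i=cams.camera_info("wrist");im=cams.read_camera("wrist");cv2.imwrite("pics/w4.png",im)
sc=cams.read_camera("scene")
print(s["eef_pos"],np.round(R(s),3).tolist(),s["t"],np.round(s["joints"],2),s["ft_force"],s["opening"])
cv2.imwrite("pics/c4.png",np.hstack([im,np.pad(sc[90:250,270:470],((0,224),(0,0),(0,0)))]))
E
```

```text
[503.61320614  80.07856462 261.64815367] [[-0.002, -0.154, -0.988], [-0.0, -0.988, 0.154], [-1.0, 0.0, 0.002]] 9.95 [0.03 0.29 1.79 0.   1.06 1.75] [-0.51209474 -1.41746979 -5.46194564] 0.14708115216059595
```

View pics/c4.png

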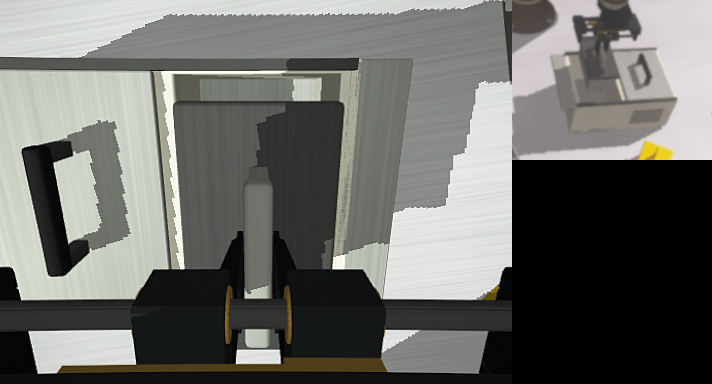

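The tin sits centred over the well (lid edges at 174–345 px, rim 165–350 px). I'll lower it.

Call:
carry_out --grip '[1,1,1,1,1]' --pt "0.05 0 0" --pt "0.06 0 0" --pt "0.06 0 0" --pt "0.05 0 0" --pt "0.04 0 0" --turn '[0,0,0,0,0]'

```text
t: 10.55
eef_pos: [503.5, 77.5, 131.2]
tcp_rot: [0.398, 1.569, -2.902]
ft_force: [0.1, 0.3, -6.0]
opening: 0.146
```

Call:
carry_out --grip '[1,1,1,1,1]' --pt "0.012 0 0" --pt "0.008 0 0" --pt "0.006 0 0" --pt "0.004 0 0" --pt "0 0 0" --turn '[0,0,0,0,0]'

```text
t: 11.05
eef_pos: [504.1, 78.9, 118.0]
tcp_rot: [-3.089, 1.57, -0.104]
ft_force: [0.1, -0.1, -5.0]
opening: 0.138
```

Call:
carry_out --grip '[1,1,1,1,1]' --pt "0.004 0 0" --pt "0.003 0 0" --pt "0.002 0 0" --pt "0.001 0 0" --pt "0 0 0" --turn '[0,0,0,0,0]'

```text
t: 11.55
eef_pos: [504.2, 78.7, 114.3]
tcp_rot: [3.016, 1.569, -0.282]
ft_force: [-6.8, -3.5, 18.7]
opening: 0.145
```

Call:
carry_out --grip '[0,0,0,0,0]' --pt "0 0 0" --pt "0 0 0" --pt "0 0 0" --pt "0 0 0" --pt "-0.04 0 0" --turn '[0,0,0,0,0]'

```text
t: 12.05
eef_pos: [503.0, 78.9, 131.1]
tcp_rot: [0.207, 1.567, -3.092]
ft_force: [0.0, 0.7, -0.3]
opening: 0.483
```

Call:
carry_out --grip '[0,0,-0.2,-0.2,-0.2]' --pt "-0.08 0 0" --pt "-0.08 0 0" --pt "-0.03 0 0" --pt "0 -0.09 0" --pt "0 -0.09 0" --turn '[0,0,0,0,0]'

```text
t: 12.55
eef_pos: [518.5, 168.3, 228.5]
tcp_rot: [-2.848, 1.569, 0.134]
ft_force: [0.9, -0.0, -0.5]
opening: 0.594
```

Call:
carry_out --grip '[-0.2,-0.2,-0.2,-0.2]' --pt "0 -0.09 0" --pt "0 -0.044 0" --pt "0 0 0" --pt "0 0 0" --turn '[0,0,0,0]'

```text
t: 12.95
eef_pos: [528.2, 234.0, 227.2]
tcp_rot: [0.761, 1.57, -2.536]
ft_force: [-0.0, -0.9, 0.9]
opening: 0.603
```

```bash
python3 - <<'E'
from h import *
s=env.state();i=cams.camera_info("wrist");im=cams.read_camera("wrist");cv2.imwrite("pics/w5.png",im)
sc=cams.read_camera("scene");cv2.imwrite("pics/s5.png",sc)
print(s["eef_pos"],np.round(R(s),3).tolist(),s["t"],s["opening"])
cv2.imwrite("pics/c5.png",np.hstack([im,np.pad(cv2.resize(sc[120:230,300:440],None,fx=2,fy=2),((0,164),(0,0),(0,0)))]))
E
```

```text
[528.19164145 233.98215025 227.19108863] [[-0.001, -0.155, -0.988], [-0.001, -0.988, 0.155], [-1.0, 0.001, 0.001]] 12.95 0.6025120252119931
```

View pics/c5.png

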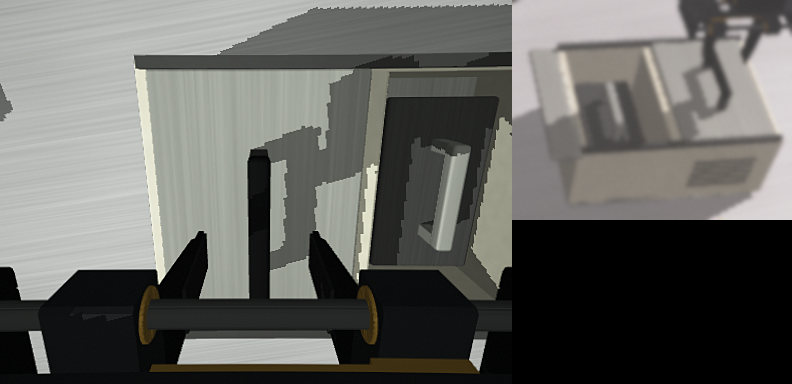

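The tin stands flat in the well, clear of the rim, and the cover handle at (259,225) is between the jaws. Lower, grip and slide shut.

Call:
carry_out --grip '[-0.2,-0.2,1,1,1]' --pt "0.07 0 0" --pt "0.03 0 0" --pt "0 0 0" --pt "0 0 0" --pt "0 0 0" --turn '[0,0,0,0,0]'

```text
t: 13.55
eef_pos: [529.1, 233.7, 178.8]
tcp_rot: [-2.723, 1.569, 0.261]
ft_force: [0.5, 0.6, 0.1]
opening: 0.403
```

Call:
carry_out --grip '[1,1,1,1,1]' --pt "0 0 0" --pt "0 0 0" --pt "0 0 0" --pt "0 0.03 0" --pt "0 0.06 0" --turn '[0,0,0,0,0]'

```text
t: 14.05
eef_pos: [521.8, 190.2, 178.0]
tcp_rot: [-2.436, 1.568, 0.551]
ft_force: [5.8, 2.0, 2.3]
opening: 0.144
```

Call:
carry_out --grip '[1,1,1,1,1]' --pt "0 0.06 0" --pt "0 0.06 0" --pt "0 0.06 0" --pt "0 0.03 0" --pt "0 0 0" --turn '[0,0,0,0,0]'

```text
t: 14.55
eef_pos: [505.4, 83.5, 178.0]
tcp_rot: [2.969, 1.569, -0.332]
ft_force: [3.4, -2.8, -0.4]
opening: 0.141
```

Call:
carry_out --grip '[1,1,1,1,1]' --pt "0 0.006 0" --pt "0 0.006 0" --pt "0 0.004 0" --pt "0 0.002 0" --pt "0 0 0" --turn '[0,0,0,0,0]'

```text
t: 15.05
eef_pos: [504.9, 79.9, 178.0]
tcp_rot: [-2.087, 1.565, 0.897]
ft_force: [8.7, 24.8, -1.3]
opening: 0.143
```

The cover is at its shut stop (24.8 N against it, handle back at y≈80). I'll release, rise and turn so the jaws lie along the warmer's x.

Call:
carry_out --grip '[1,0,0,0,0]' --pt "0 -0.002 0" --pt "0 0 0" --pt "0 0 0" --pt "0 0 0" --pt "-0.04 0 0" --turn '[0,0,0,0,0]'

```text
t: 15.55
eef_pos: [502.6, 77.8, 196.0]
tcp_rot: [0.203, 1.566, -3.096]
ft_force: [-0.3, 0.2, 0.4]
opening: 0.422
```

Call:
carry_out --grip '[1,1,1,1,1]' --pt "-0.09 0 0" --pt "-0.09 0 0" --pt "-0.09 0 0" --pt "-0.09 0 0" --pt "-0.05 0 0" --turn '[0,-0.0455,-0.0455,-0.0455,-0.0455]'

```text
t: 16.05
eef_pos: [503.7, 77.9, 406.2]
tcp_rot: [2.722, 1.567, 0.001]
ft_force: [0.7, -0.7, -0.6]
opening: 0.121
```

Call:
carry_out --grip '[1,1,1,1,1]' --pt "0 0 0" --pt "0 0 0" --pt "0 0 0" --pt "0 0 0" --pt "0 0 0" --turn '[-0.0455,-0.0455,-0.0455,-0.0455,-0.0455]'

```text
t: 16.55
eef_pos: [503.5, 77.8, 402.4]
tcp_rot: [-0.929, 1.57, -2.935]
ft_force: [-0.4, -0.1, -0.2]
opening: 0.001
```

Call:
carry_out --grip '[1,1,1]' --pt "0 0 0" --pt "0 0 0" --pt "0 0 0" --turn '[-0.0455,-0.0455,0]'

```text
t: 16.85
eef_pos: [503.5, 77.8, 402.4]
tcp_rot: [-1.231, 1.57, -2.955]
ft_force: [0.0, 0.5, 0.4]
opening: 0.003
```

```bash
python3 - <<'E'
from h import *
s=env.state()
print(s["eef_pos"],np.round(R(s),3).tolist(),s["t"],np.round(s["joints"],2),s["opening"])
E
```

```text
[503.54749369  77.84239229 402.44924947] [[-0.001, 0.988, -0.153], [-0.0, -0.153, -0.988], [-1.0, -0.001, 0.0]] 16.85 [ 0.02  0.19  1.56 -0.    1.4   0.18] 0.0034265928332876017
```

Call:
carry_out --grip '[1,1,1,1,1]' --pt "0 -0.06 -0.077" --pt "0 -0.06 -0.077" --pt "0 -0.06 -0.077" --pt "0 -0.06 -0.077" --pt "0 -0.06 -0.077" --turn '[0,0,0,0,0]'

```text
t: 17.35
eef_pos: [384.0, 292.6, 402.7]
tcp_rot: [0.992, 1.571, -0.739]
ft_force: [0.5, 0.1, -0.6]
opening: 0.006
```

Call:
carry_out --grip '[1,1,1,1,1]' --pt "0 -0.06 -0.077" --pt "0 -0.06 -0.077" --pt "0 -0.06 -0.077" --pt "0 -0.06 -0.077" --pt "0 -0.06 -0.077" --turn '[0,0,0,0,0]'

```text
t: 17.85
eef_pos: [265.5, 506.2, 402.6]
tcp_rot: [0.224, 1.57, -1.507]
ft_force: [1.5, -0.2, -0.2]
opening: 0.006
```

Call:
carry_out --grip '[1,1,1,1,1]' --pt "0 -0.06 -0.077" --pt "0 -0.06 -0.077" --pt "0 -0.06 -0.077" --pt "0 -0.06 -0.077" --pt "0 -0.06 -0.077" --turn '[0,0,0,0,0]'

```text
t: 18.35
eef_pos: [147.3, 719.5, 402.4]
tcp_rot: [0.046, 1.57, -1.685]
ft_force: [1.0, 0.2, 0.0]
opening: 0.004
```

Call:
carry_out --grip '[1,1,1,1,1]' --pt "0 0 -0.1" --pt "0 0 -0.1" --pt "0 0 -0.1" --pt "0 0 -0.1" --pt "0 0 0" --turn '[0,0,0,0,0]'

```text
t: 18.85
eef_pos: [172.5, 864.1, 395.7]
tcp_rot: [-2.816, 1.57, 1.737]
ft_force: [0.0, 0.4, -1.5]
opening: 0.004
```

```bash
python3 - <<'E'
from h import *
s=env.state()
print(s["eef_pos"],np.round(R(s),3).tolist(),s["t"],np.round(s["joints"],2),s["opening"])
E
```

```text
[172.46317838 864.13024104 395.69345216] [[-0.0, 0.987, -0.159], [0.001, -0.159, -0.987], [-1.0, -0.0, -0.001]] 18.85 [1.3  0.97 0.18 0.   1.99 1.46] 0.004266526845912475
```

Call:
carry_out --grip '[1,1,1,1,1]' --pt "0 0 -0.1" --pt "0 0 -0.1" --pt "0 0 -0.1" --pt "0 0 -0.1" --pt "0 0 -0.1" --turn '[0,0,0,0,0]'

```text
t: 19.35
eef_pos: [177.3, 936.0, 334.7]
tcp_rot: [3.11, 1.438, 1.38]
ft_force: [0.7, -0.0, -0.4]
opening: 0.006
```

```bash
python3 - <<'E'
from h import *
s=env.state()
print(s["eef_pos"],np.round(R(s),3).tolist(),s["t"],np.round(s["joints"],2),s["opening"])
E
```

```text
[177.25719674 935.97624978 334.66442298] [[0.025, 0.987, -0.156], [0.13, -0.158, -0.979], [-0.991, 0.004, -0.133]] 19.35 [1.31 1.1  0.05 0.01 1.85 1.47] 0.005868415260509273
```

Past reach the tool does tilt, currently about 7.6° outward along the warmer's +y. I'll keep going, then check whether the tilt stays on coming back.

Call:
carry_out --grip '[1,1,1,1,1]' --pt "0 0 -0.1" --pt "0 0 -0.1" --pt "0 0 -0.1" --pt "0 0 -0.1" --pt "0 0 -0.1" --turn '[0,0,0,0,0]'

```text
t: 19.85
eef_pos: [179.9, 987.9, 305.4]
tcp_rot: [3.113, 1.293, 1.384]
ft_force: [0.7, 0.3, -0.6]
opening: 0.005
```

Call:
carry_out --grip '[1,1,1]' --pt "0 0 0.1" --pt "0 0 0.1" --pt "0 0 0.1" --turn '[0,0,0]'

```text
t: 20.15
eef_pos: [171.8, 926.0, 287.6]
tcp_rot: [3.114, 1.293, 1.385]
ft_force: [-0.1, 1.9, 0.5]
opening: 0.01
```

```bash
python3 - <<'E'
from h import *
s=env.state()
print(s["eef_pos"],np.round(R(s),3).tolist(),s["t"],np.round(s["joints"],2),s["opening"])
E
```

```text
[171.77299057 925.97687271 287.60177995] [[0.051, 0.987, -0.151], [0.269, -0.159, -0.95], [-0.962, 0.007, -0.274]] 20.15 [1.31 0.89 0.65 0.02 1.33 1.47] 0.010305978499185194
```

The tilt is kept (15.9°). Keep pushing outward until it reaches about 40°.

Call:
carry_out --grip '[1,1,1,1,1]' --pt "0 0 -0.1" --pt "0 0 -0.1" --pt "0 0 -0.1" --pt "0 0 -0.1" --pt "0 0 -0.1" --turn '[0,0,0,0,0]'

```text
t: 20.65
eef_pos: [182.9, 1011.4, 303.5]
tcp_rot: [3.117, 1.209, 1.388]
ft_force: [-0.6, -0.0, 0.9]
opening: 0.006
```

Call:
carry_out --grip '[1,1,1,1,1]' --pt "0 0 -0.1" --pt "0 0 -0.1" --pt "0 0 -0.1" --pt "0 0 -0.1" --pt "0 0 -0.1" --turn '[0,0,0,0,0]'

```text
t: 21.15
eef_pos: [182.8, 1042.6, 335.1]
tcp_rot: [3.115, 1.055, 1.39]
ft_force: [-0.6, 0.2, 0.0]
opening: 0.006
```

Call:
carry_out --grip '[1,1,1,1,1]' --pt "0 0 -0.1" --pt "0 0 -0.1" --pt "0 0 -0.1" --pt "0 0 -0.1" --pt "0 0 -0.1" --turn '[0,0,0,0,0]'

```text
t: 21.65
eef_pos: [181.4, 1059.6, 390.7]
tcp_rot: [3.117, 0.911, 1.392]
ft_force: [-0.1, 0.1, 0.6]
opening: 0.006
```

```bash
python3 - <<'E'
from h import *
s=env.state()
print(s["eef_pos"],np.round(R(s),3).tolist(),s["t"],np.round(s["joints"],2),s["opening"])
E
```

```text
[ 181.36386886 1059.63340147  390.67142364] [[0.109, 0.987, -0.116], [0.604, -0.158, -0.781], [-0.79, 0.015, -0.613]] 21.65 [1.33 1.1  0.05 0.04 1.34 1.49] 0.006269277394309645
```

Tilt is now 37.8°, in the wanted range and directed along the warmer's +y. Next I work out the shifts for the approach under the lip.

```bash
cat >> h.py <<'E'
def W(x,f,n,o=(504,79),yaw=-8.85,tx=None):
    # f along fingers, n along -tool z, both in the warmer's yz plane
    a=np.radians(yaw);s=env.state();r=R(s);xw=np.array([np.cos(a),np.sin(a),0]);yw=np.array([-np.sin(a),np.cos(a),0])
    t=r[:,0];fy=np.array([t@yw,t[2]]);fy/=np.linalg.norm(fy);nn=np.array([-fy[1],fy[0]])
    yz=f*fy+n*nn
    return np.array([*o,0])+x*xw+yz[0]*yw+np.array([0,0,yz[1]])
def legs(*P):
    s=env.state();p=s["eef_pos"];r=R(s)
    for q in P:
        d=r.T@(np.array(q)-p);print("to",np.round(q),"tool mm",np.round(d,1),"scaled",np.round(d/500,3),"rows",np.ceil(np.linalg.norm(d)/48));p=np.array(q)
E
python3 - <<'E'
from h import *
legs((470,330,420),W(0,-330,-58),W(0,-140,-58))
E
```

```text
to [470 330 420] tool mm [-432.2  401.   518.6] scaled [-0.864  0.802  1.037] rows 17.0
to [ 466. -166.  225.] tool mm [-146.1   71.6  507.7] scaled [-0.292  0.143  1.015] rows 12.0
to [484. -51.  75.] tool mm [190.   -2.8  -0. ] scaled [ 0.38  -0.006 -0.   ] rows 4.0
```

Call:
carry_out --grip '[1,1,1,1,1]' --pt "-0.051 0.047 0.061" --pt "-0.051 0.047 0.061" --pt "-0.051 0.047 0.061" --pt "-0.051 0.047 0.061" --pt "-0.051 0.047 0.061" --turn '[0,0,0,0,0]'

```text
t: 22.15
eef_pos: [252.3, 891.1, 401.4]
tcp_rot: [3.116, 0.911, 1.394]
ft_force: [1.5, 1.6, 0.5]
opening: 0.003
```

Call:
carry_out --grip '[1,1,1,1,1]' --pt "-0.051 0.047 0.061" --pt "-0.051 0.047 0.061" --pt "-0.051 0.047 0.061" --pt "-0.051 0.047 0.061" --pt "-0.051 0.047 0.061" --turn '[0,0,0,0,0]'

```text
t: 22.65
eef_pos: [337.5, 676.9, 410.9]
tcp_rot: [3.115, 0.911, 1.393]
ft_force: [1.8, 0.1, 0.5]
opening: 0.001
```

Call:
carry_out --grip '[1,1,1,1,1]' --pt "-0.051 0.047 0.061" --pt "-0.051 0.047 0.061" --pt "-0.051 0.047 0.061" --pt "-0.051 0.047 0.061" --pt "-0.051 0.047 0.061" --turn '[0,0,0,0,0]'

```text
t: 23.15
eef_pos: [422.4, 462.5, 420.3]
tcp_rot: [3.114, 0.911, 1.392]
ft_force: [1.4, -0.0, -0.3]
opening: 0.003
```

```bash
python3 - <<'E'
from h import *
s=env.state()
print(s["eef_pos"],np.round(R(s),3).tolist(),s["t"],np.round(s["joints"],2),s["opening"])
legs((470,330,420),W(0,-330,-58),W(0,-140,-58))
E
```

```text
[422.36801381 462.47349244 420.27502825] [[0.109, 0.988, -0.113], [0.603, -0.156, -0.782], [-0.79, 0.017, -0.612]] 23.15 [0.53 0.19 1.65 0.62 0.94 0.4 ] 0.002752291570707638
to [470 330 420] tool mm [-74.5  67.7  98.4] scaled [-0.149  0.135  0.197] rows 3.0
to [ 466. -166.  225.] tool mm [-145.7   70.   507.8] scaled [-0.291  0.14   1.016] rows 12.0
to [484. -51.  75.] tool mm [190.   -2.8  -0. ] scaled [ 0.38  -0.006 -0.   ] rows 4.0
```

Call:
carry_out --grip '[1,1,1,1,1]' --pt "-0.05 0.045 0.066" --pt "-0.05 0.045 0.066" --pt "-0.05 0.045 0.066" --pt "-0.024 0.012 0.085" --pt "-0.024 0.012 0.085" --turn '[0,0,0,0,0]'

```text
t: 23.65
eef_pos: [469.1, 246.3, 386.8]
tcp_rot: [3.112, 0.912, 1.39]
ft_force: [0.8, 0.4, -0.6]
opening: 0.003
```

Call:
carry_out --grip '[1,1,1,1,1]' --pt "-0.024 0.012 0.085" --pt "-0.024 0.012 0.085" --pt "-0.024 0.012 0.085" --pt "-0.024 0.012 0.085" --pt "-0.024 0.012 0.085" --turn '[0,0,0,0,0]'

```text
t: 24.15
eef_pos: [467.8, 39.1, 304.4]
tcp_rot: [3.113, 0.914, 1.391]
ft_force: [1.2, -0.6, 0.1]
opening: 0.006
```

Call:
carry_out --grip '[1,1,1,1,1]' --pt "-0.024 0.012 0.085" --pt "-0.024 0.012 0.085" --pt "-0.024 0.012 0.085" --pt "-0.024 0.012 0.085" --pt "-0.024 0.012 0.085" --turn '[0,0,0,0,0]'

```text
t: 24.65
eef_pos: [466.8, -168.4, 222.2]
tcp_rot: [3.114, 0.915, 1.392]
ft_force: [0.8, 0.3, 1.2]
opening: 0.005
```

```bash
python3 - <<'E'
from h import *
s=env.state();i=cams.camera_info("wrist");im=cams.read_camera("wrist");cv2.imwrite("pics/w6.png",im)
print(s["eef_pos"],np.round(R(s),3).tolist(),s["t"],np.round(s["joints"],2),s["opening"])
legs(W(0,-330,-58),W(0,-140,-58))
a=np.radians(-8.85);f=lambda x,y,z:(504+x*np.cos(a)-y*np.sin(a),79+x*np.sin(a)+y*np.cos(a),z)
print(np.round(proj(i,[f(-110,-120,128),f(110,-120,128),f(-55,-111,97),f(55,-111,97),f(-55,-93,79),f(55,-93,79)])))
E
```

```text
[ 466.78765212 -168.40429777  222.22480599] [[0.109, 0.988, -0.114], [0.6, -0.157, -0.784], [-0.792, 0.017, -0.61]] 24.65 [-0.76  0.45  1.82  0.56  1.31 -0.88] 0.0047483355623270706
to [ 466. -165.  226.] tool mm [ -0.6  -2.1 -10.4] scaled [-0.001 -0.004 -0.021] rows 1.0
to [484. -51.  76.] tool mm [190.  -3.  -0.] scaled [ 0.38  -0.006 -0.   ] rows 4.0
[[134. 136.]
 [374. 137.]
 [200. 144.]
 [309. 145.]
 [204. 138.]
 [305. 138.]]
```

View pics/w6.png

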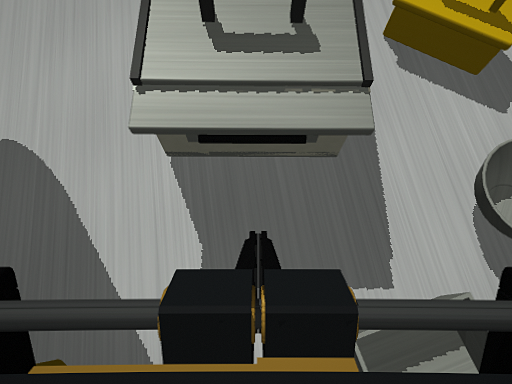

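The wrist view shows the lip edge at row 133 and the black paddle at (198–306, 139), agreeing with the prediction (200–309). The fingers are centred on it. I'll go in below the lip.

Call:
carry_out --grip '[1,1,1,1,1]' --pt "0.095 -0.003 0" --pt "0.095 -0.003 0" --pt "0.095 -0.003 0" --pt "0.095 -0.001 0" --pt "0 0 0" --turn '[0,0,0,0,0]'

```text
t: 25.2
eef_pos: [480.9, -48.3, 69.2]
tcp_rot: [3.125, 0.912, 1.404]
ft_force: [-0.4, -0.7, 0.7]
opening: 0.006
```

```bash
python3 - <<'E'
from h import *
s=env.state();i=cams.camera_info("wrist");im=cams.read_camera("wrist");cv2.imwrite("pics/w7.png",im)
print(s["eef_pos"],np.round(R(s),3).tolist(),s["t"],np.round(s["joints"],2),s["ft_force"])
legs(W(0,-140,-40),W(0,-140,-32))
a=np.radians(-8.85);f=lambda x,y,z:(504+x*np.cos(a)-y*np.sin(a),79+x*np.sin(a)+y*np.cos(a),z)
print(np.round(proj(i,[f(-110,-120,128),f(110,-120,128),f(-55,-111,97),f(55,-111,97),f(-55,-93,79),f(55,-93,79)])))
E
```

```text
[480.89351013 -48.2745438   69.17384538] [[0.102, 0.988, -0.115], [0.604, -0.154, -0.782], [-0.791, 0.01, -0.612]] 25.2 [-0.55  0.65  2.05  0.8   0.91 -1.06] [-0.41098041 -0.69743913  0.72395914]
to [486. -37.  86.] tool mm [ -3.8   2.3 -20.1] scaled [-0.008  0.005 -0.04 ] rows 1.0
to [487. -31.  91.] tool mm [ 0.   0.1 -8. ] scaled [ 0.     0.    -0.016] rows 1.0
[[-39. 210.]
 [576. 212.]
 [147. 213.]
 [386. 213.]
 [161. 191.]
 [368. 191.]]
```

View pics/w7.png

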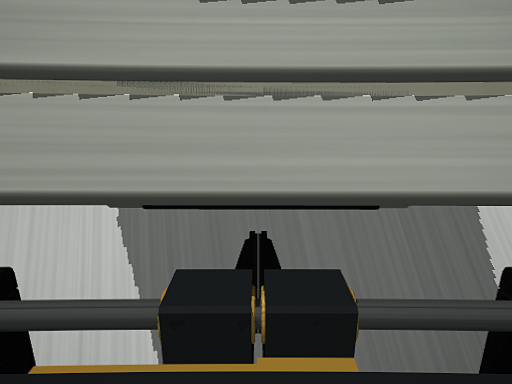

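The fingertips (258,233) sit just below the paddle edge (row 207) and the lip edge (row 205), with nothing touching. Raise along the finger normal.

Call:
carry_out --grip '[1,1,1,1]' --pt "0 0.002 -0.02" --pt "0 0 -0.01" --pt "0 0 -0.006" --pt "0 0 0" --turn '[0,0,0,0]'

```text
t: 25.65
eef_pos: [485.6, -37.5, 84.1]
tcp_rot: [3.113, 0.914, 1.392]
ft_force: [-0.7, -0.4, 1.0]
opening: -0.0
```

Call:
carry_out --grip '[1,1,1]' --pt "0 0 -0.006" --pt "0 0 -0.004" --pt "0 0 0" --turn '[0,0,0]'

```text
t: 25.95
eef_pos: [485.9, -34.7, 85.7]
tcp_rot: [3.115, 0.916, 1.393]
ft_force: [-4.1, -11.1, -1.7]
opening: 0.004
```

Contact. Now straight up, so the finger does not wedge inward.

Call:
carry_out --grip '[1,1,1]' --pt "-0.0048 0 -0.0037" --pt "-0.0048 0 -0.0037" --pt "0 0 0" --turn '[0,0,0]'

```text
t: 26.25
eef_pos: [485.9, -34.7, 91.9]
tcp_rot: [3.115, 0.916, 1.392]
ft_force: [-3.6, -10.4, -1.0]
opening: 0.005
```

Call:
carry_out --grip '[1,1]' --pt "-0.0048 0 -0.0037" --pt "0 0 0" --turn '[0,0]'

```text
t: 26.45
eef_pos: [485.9, -34.7, 94.9]
tcp_rot: [3.115, 0.916, 1.392]
ft_force: [-4.0, -10.3, -0.7]
opening: 0.006
```

Call:
carry_out --grip '[1,1]' --pt "-0.0048 0 -0.0037" --pt "0 0 0" --turn '[0,0]'

```text
t: 26.65
eef_pos: [485.6, -35.2, 96.6]
tcp_rot: [3.116, 0.919, 1.393]
ft_force: [-2.0, -10.7, -15.8]
opening: 0.007
```

Call:
carry_out --grip '[1,1]' --pt "-0.0016 0 -0.0012" --pt "0 0 0" --turn '[0,0]'

```text
t: 26.85
eef_pos: [485.5, -35.3, 97.0]
tcp_rot: [3.117, 0.919, 1.394]
ft_force: [-0.2, -9.7, -24.3]
opening: 0.006
```

Firm stop at −24 N after ~10.5 mm of lift, which matches the 10 mm stroke with the lip still clear. I'll back off outward and retreat to the earlier viewpoint.

Call:
carry_out --grip '[1,1,1,1,1]' --pt "-0.006 0 0.008" --pt "-0.012 0 0.016" --pt "0 0 0.04" --pt "0 0 0.016" --pt "-0.08 0 0" --turn '[0,0,0,0,0]'

```text
t: 27.35
eef_pos: [474.5, -93.1, 111.4]
tcp_rot: [3.127, 0.91, 1.404]
ft_force: [1.2, 0.2, 1.3]
opening: 0.007
```

Call:
carry_out --grip '[1,1,1,1,1]' --pt "-0.09 0 0" --pt "-0.09 0 0" --pt "-0.09 0 0" --pt "0 0 0" --pt "0 0 0" --turn '[0,0,0,0,0]'

```text
t: 27.85
eef_pos: [461.1, -175.6, 220.6]
tcp_rot: [3.116, 0.913, 1.393]
ft_force: [-0.1, 0.2, -0.6]
opening: 0.007
```

```bash
python3 - <<'E'
from h import *
s=env.state();i=cams.camera_info("wrist");im=cams.read_camera("wrist");cv2.imwrite("pics/w8.png",im)
sc=cams.read_camera("scene");tp=cams.read_camera("top");cv2.imwrite("pics/s8.png",sc);cv2.imwrite("pics/t8.png",tp)
print(s["eef_pos"],np.round(R(s),3).tolist(),s["t"],s["ft_force"])
a=np.radians(-8.85);f=lambda x,y,z:(504+x*np.cos(a)-y*np.sin(a),79+x*np.sin(a)+y*np.cos(a),z)
for d in(0,10): print(d,np.round(proj(i,[f(-110,-120,128),f(110,-120,128),f(-55,-111,97+d),f(55,-111,97+d),f(-55,-93,79+d),f(55,-93,79+d),f(0,-80,80)])).tolist())
w=cv2.resize(im[90:190,110:400],None,fx=2,fy=2)
w0=cv2.resize(cv2.imread("pics/w6.png")[90:190,110:400],None,fx=2,fy=2)
b=np.hstack([cv2.resize(tp[80:260,80:330],(400,190)) ,np.pad(cv2.resize(sc[60:330,170:450],(180,190)),((0,0),(0,0),(0,0)))])
cv2.imwrite("pics/c8.png",np.vstack([w0,w,b]))
E
```

```text
[ 461.08304688 -175.60486611  220.59426646] [[0.108, 0.987, -0.115], [0.601, -0.157, -0.783], [-0.792, 0.016, -0.611]] 27.85 [-0.10867018  0.19324639 -0.64792421]
0 [[140.0, 128.0], [379.0, 129.0], [205.0, 137.0], [313.0, 137.0], [208.0, 131.0], [309.0, 131.0], [259.0, 120.0]]
10 [[140.0, 128.0], [379.0, 129.0], [204.0, 132.0], [315.0, 132.0], [207.0, 126.0], [311.0, 126.0], [259.0, 120.0]]
```

View pics/c8.png

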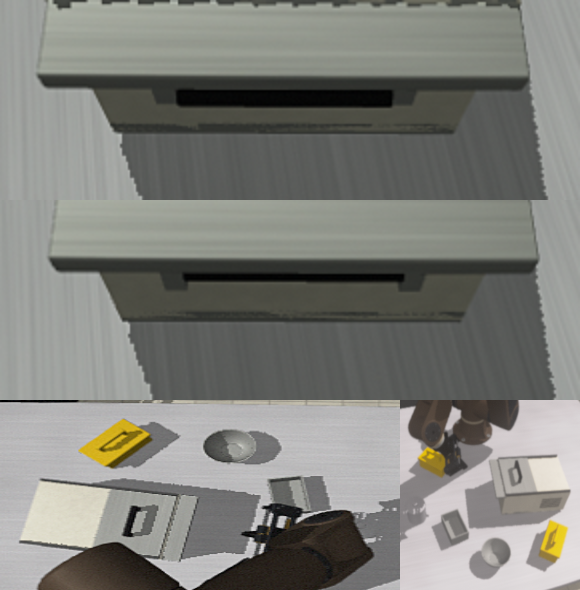

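The before/after crops show the paddle well up behind the lip. Its lower edge went from 3 px below the bracket ends to 10 px above them at 2x, about 6 px against the 5 px predicted for 10 mm. The cover looks shut, and the open tin and bowl are in place. The arm is clear, so I hand in.

```bash
python3 - <<'E'
from h import *
i=cams.camera_info("top");a=cv2.imread("pics/top0.png").max(2);b=cv2.imread("pics/t8.png").max(2)
for g in(a,b):
    m=np.zeros(g.shape,bool);m[172:212,148:178]=g[172:212,148:178]<60
    print([np.round(onz(i,rect(k),189).mean(0)) for k in blobs(m)])
print(env.job_done())
E
```

```text
[array([504.,  81., 189.])]
[array([503.,  76., 189.])]
the job is handed in; nothing more can be done
None
```

The job is handed in at about 28 s of the 72 s allowed. I opened the cover to its stop and lowered the tin upright into the well. I then slid the cover shut to its stop and pushed the switch up to its stop with tilted, closed fingers.

The moves allow no tilting, so I drove the arm past its reach. That tilted the fingers to about 38° toward the warmer, and the tilt stayed for the switch push.

**Checks that agreed**
- **Tin:** touchdown came at the expected floor height (TCP at z 114.3 mm, 114.6 expected), and the pictures show it flat and clear of the rim before the cover closed.
- **Cover:** I felt both stops, at about 58 N open and 25 N shut.
- **Switch:** it rose about 10.5 mm against a nominal 10 mm and met a firm stop at 24 N. Before and after pictures show the paddle raised, and the arm was touching nothing at the end.

**Checks that disagreed or are missing**
- **Cover position:** in the top camera, the cover handle ended about 5 mm further toward the lip (the shut direction) than at the start (y 76 against 81 mm). It may not have been quite shut at first, or the arm's shadow may have shifted the measurement. I did not resolve it.
- **Warmer position:** near the lip, the calibrated prediction was off by 3–5 px.
- **Canister:** the open tin and bowl looked unmoved in the last pictures. The arm hid the canister, so I did not see it again at the end. Nothing was commanded near it.

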